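# Push the laser driver home under the raised breadboard

## Task

Push the loose laser driver box across the bench and in under the raised optical breadboard, square and centred, until it sits pressed on the sprung contact strip at the back, and leave it there. How deep the strip is set is not known beforehand, so feel for it and press gently: stop when the springs push back, before they are rammed solid. Do not bump the breadboard with the robot, keep the box flat on the bench, and leave the screwdriver, tape and mouse where they lie.

Things in the scene. Friction and masses are not known exactly. Their poses are not given: they have to be found in the camera images.
- driver: Loose laser driver: plain aluminium box 100 mm deep (x), 150 mm wide (y), 56 mm high, about 0.85 kg (varies), flat dark front panel on its -x face (towards the robot), vent slots on top. Origin: centre of its underside; x runs from front panel to back face. Too wide to grasp across; it is pushed.
- breadboard: Fixed raised optical breadboard: black plate 180 (x) by 360 mm (y). Origin: at bench level below the middle of its front edge (nearest the robot); x points into the bay beneath, y along the edge. Posts, 38 mm wide at the foot, at x 30 and 155, y +-155 mm. Optics up to 85 mm tall on top, 70 mm or more behind the edge.
- edge (a point): Middle of the plate's front edge, at its underside, 90 mm above the bench; the plate is 12 mm thick. The driver ends with its front panel 4 to 34 mm inside (beyond) this edge, so an upright gripper would hit the plate: lean the tool back 30 to 45 degrees, fingertips pointing under the plate.
- bay (a point): Foremost place of the contact strip's face, 104 mm behind the front edge, 30 mm above the bench. The brass strip (100 wide, 22 mm high) really stands 0 to 24 mm deeper (differs each time, not reported). Sprung: 2 N at first touch, 8 N after 6 mm, then solid. The box's friction holds it there when let go.
- screwdriver: Screwdriver, 150 mm long, black handle, lying on the bench to the left of the driver. Leave it alone. Origin at its middle.
- tape: Roll of grey tape lying flat, 72 mm across, 24 mm high, on the bench to the right of the driver. Leave it alone. Origin: centre of its underside.
- mouse: Black computer mouse, 100 x 58 x 30 mm, to the right of the breadboard. Leave it alone. Origin: centre of its underside.
Things that resemble listed ones, but are neither listed nor needed, are in the scene too. What is meant by the driver is not blue, and is the larger of those in its own colour.

How it is judged:
By the outcome, as a careful person would: the job done as asked, in the order asked, and still so for the second after the job is handed in, with the robot touching nothing.
It also fails if it takes over 72 s, if anything falls off the work surface, if the arm or the gripper's body presses on something with over 40 N, if the wrist force passes 120 N, or if a joint passes its speed limit or range.

## Robot

A 6-joint arm with a two-finger parallel gripper is mounted at the origin on the work surface. World frame = base frame: x ahead of the robot, y to its left, z up, the work surface at z = 0. Lengths are in mm, angles in degrees, forces in N, time in s.
With the tool pointing down it reaches from about 350 to 850 mm from the base axis. Payload 8.1 kg.
Tool frame: the origin (TCP) lies midway between the tips of the shut fingers; the grasp point (between the pads) lies 19 mm behind it; z points along the fingers, y is the line along which they close (so a half turn about z gives the same grasp; the last joint's range is limited). The gripper opens to 85 mm and grips with 20 to 120 N. Pads are 22 mm wide; open, the fingers measure 114 mm over their backs; the gripper's body (76 mm by 85 mm) begins 54 mm behind the grasp point. The pads swing forward as they close: fully open they stand 13 mm farther back than shut.
Start: joints at [65.352, 7.471, 85.268, -0, 87.261, -4.893], TCP at [202.784, 564.698, 231.292] pointing down, gripper open.
Joint ranges: [-169.43, 169.43], [-51.17, 129.36], [1.28, 143.12], [-76.62, 256.62], [0, 156.53], [-152.29, 152.29]. Speed limits (degrees/s): [136.94, 136.94, 159.86, 180, 180, 180].

## Interface

Orientations are given as [roll, pitch, yaw] about the fixed x, y, z axes, in that order (R = Rz(yaw) Ry(pitch) Rx(roll)).
In Python, from bench import sensors, optics, r gives the robot as it stands.
- The arm moves only by the tool apply_moves, never from a script. Its argument "targets" is a list of rows, each a list of 7 numbers: the shift along the tool's x, y, z in mm, then the turn, a rotation vector about the tool's x, y, z in rad, then the closure, from 0 (fully open) to 1 (shut). In form: [[x, y, z, wx, wy, wz, claw], ...]. A call has 1 to 20 rows; each row shifts and turns the commanded pose from where the row before left it, along the tool's axes as they then stand; what a row does not reach is not made up. A row lasts 1/8 s, in which the tool goes at most 62.5 mm and 10.7 degrees, less where a joint would pass 70% of its speed; a pose out of reach is approached as far as the arm can. A call is refused whole if a number of a shift passes 62.5 or a number of a turn 0.188, either way. A call with a gripper value outside its range is refused whole. The fingers move at their own pace and stop on an object; "force" is the grip in N (left out, the last holds). Time passes only in rows, so rows that do not move let the fingers close. It gives the time, the measured TCP pose, the force, the opening and the grip force at its end, in the units of the state.
- sensors.sense(): the state, without advancing time (a new reading comes with each control period).
- optics.snapshot(name): name is "scene" or "top" or "wrist"; returns the picture (384x512x3 uint8, red, green, blue); there is no depth.
- optics.get_calibration(name): a dict with "camera_matrix" (3x3 intrinsics, pixels), "pose" (4x4, takes a point from camera to world coordinates). Camera axes: x right, y down, z forward; pixel columns grow to the right and rows downward; lengths in mm; the calibration is good to about 2 mm. A picture is of the moment at which its call begins: read the wrist's pose just before it. get_calibration takes no time and is no camera call; for the wrist camera it gives the pose at the moment of the call.
- r.hand_in(): hands the job in; it is judged then, once.
The state is a dict: "time": time; "joint_pos": joint angles; "qd": joint speeds; "joint_efforts": joint torques, N m; "tool_pos": TCP position; "tcp_rot": TCP orientation; "ft_force": force on the tool from outside, world axes, zero at the start; "wrist_torque": the same for the moment, N m; "finger_gap": finger opening in mm; "grip_force": force on a finger pad.
Only numpy, scipy, OpenCV 4.12 (cv2) and the standard library are available. Lean on these libraries where they do the work, as an engineer would, in place of code of your own. Each camera call takes 0.05 s, during which the arm holds its last target. There are 200 camera calls.

## Working session

There is one attempt and no reset: what is moved stays moved. The work goes in short steps, Python scripts to look and compute and a tool call to move; the robot and the scene stay as the last step left them, time stands still between calls to the robot, and variables do not carry over. Pictures are saved under pics/ and viewed, at most 10 in all, crops included, and the job is handed in when it is done.

Besides the shell and the picture viewer there is one more tool, called after "Call:" by a JSON object that holds its "op" and its "data". apply_moves: Moves the arm, as the interface text tells. Its arguments: {"type":"object","properties":{"targets":{"type":"array"},"force":{"type":"number"}},"required":["targets"]}

```bash
ls; mkdir -p pics; python3 - <<'E'
from bench import sensors, optics, r
import cv2,numpy as np
a=optics.snapshot("scene");b=optics.snapshot("top")
cv2.imwrite("pics/s1.png",a[:,:,::-1]);cv2.imwrite("pics/t1.png",b[:,:,::-1])
for n in("scene","top"):
  c=optics.get_calibration(n);print(np.round(c["camera_matrix"],1).tolist(),np.round(c["pose"],3).tolist())
print(sensors.sense())
E
```

```text
pics
[[497.2, 0.0, 259.5], [0.0, 497.2, 198.8], [0.0, 0.0, 1.0]] [[-0.255, 0.815, -0.52, 1287.162], [0.967, 0.214, -0.138, 215.661], [-0.001, -0.538, -0.843, 1300.352], [0.0, 0.0, 0.0, 1.0]]
[[348.8, 0.0, 253.5], [0.0, 348.8, 192.0], [0.0, 0.0, 1.0]] [[-0.02, -0.997, 0.079, 458.061], [-1.0, 0.021, 0.007, -0.837], [-0.009, -0.079, -0.997, 1007.834], [0.0, 0.0, 0.0, 1.0]]
{'time': 0.1, 'joint_pos': array([ 6.53532299e+01,  7.51092568e+00,  8.53233491e+01, -1.24796799e-03,
        8.72615693e+01, -4.89474967e+00]), 'qd': array([ 0.07215907, -0.12758767, -0.16009642, -0.01172825,  0.1179571 ,
        0.00589378]), 'joint_efforts': array([ 2.44505660e-03, -5.70948172e+01, -5.01947594e+01,  1.50268124e-05,
        7.97952467e-03, -8.75174749e-06]), 'tool_pos': array([202.56526913, 564.2444359 , 230.34485763]), 'tcp_rot': array([-1.79904399e+02, -6.93605770e-03,  1.60248034e+02]), 'ft_force': array([-0.97149287, -0.28146356, -0.38337068]), 'wrist_torque': array([-0.01552992, -0.00331541, -0.05024085]), 'grip_force': 0.0, 'finger_gap': 85.87865038516954}
```

View pics/s1.png

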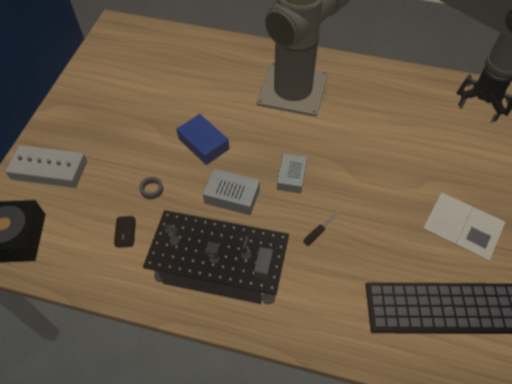

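View pics/t1.png

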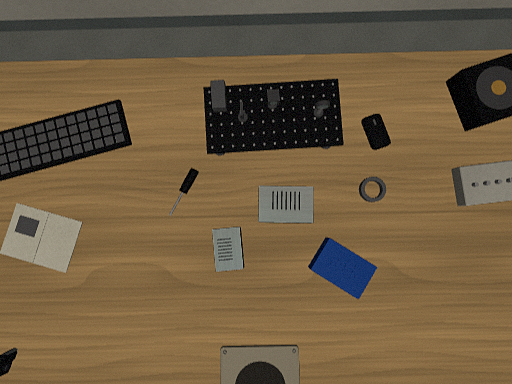

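The top view shows these candidates for the driver:
- the silver slotted box at (286,204)
- a smaller silver slotted box at (228,249)
- a blue box at (343,267)
- a grey knobbed box at (490,183)

I choose (286,204): it is the larger silver box with vent slots, and about 55x37 px there matches 150x100 mm. The breadboard is at (273,116), the tape at (372,189), the screwdriver at (185,190) and the mouse at (376,131). I'll check the choice in close crops.

```bash
python3 - <<'E'
import cv2
b=cv2.imread("pics/t1.png")[75:225,200:350];a=cv2.imread("pics/s1.png")[165:305,140:295]
cv2.imwrite("pics/t2.png",cv2.resize(b,(600,600),interpolation=cv2.INTER_CUBIC))
cv2.imwrite("pics/s2.png",cv2.resize(a,(620,560),interpolation=cv2.INTER_CUBIC))
E
```

```text
(no output)
```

View pics/t2.png

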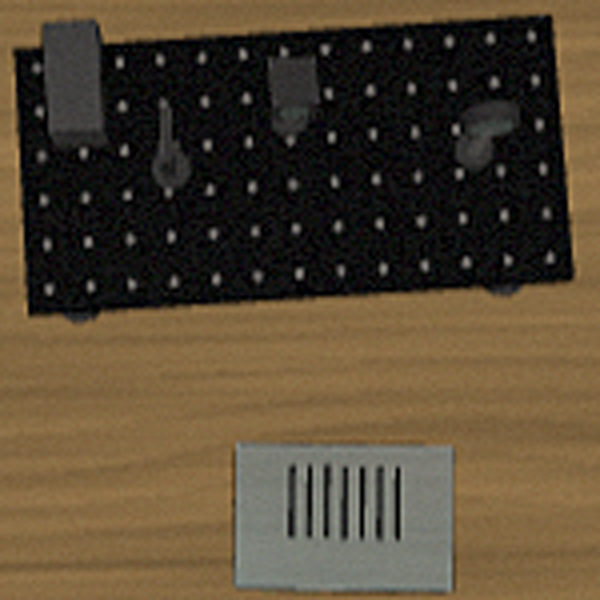

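View pics/s2.png

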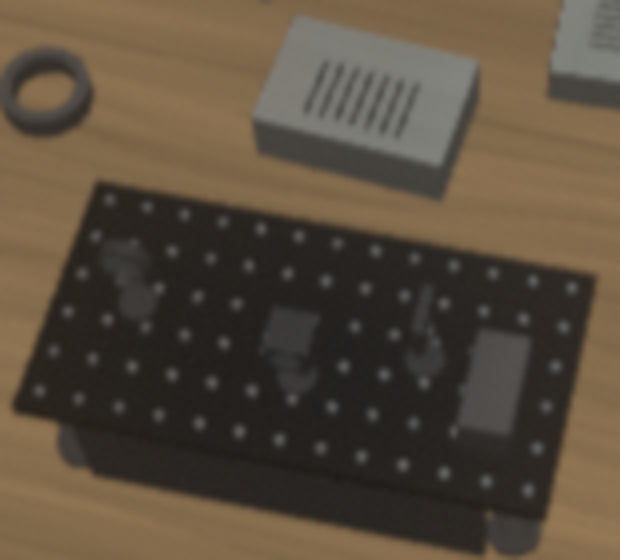

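```bash
cat > h.py <<'E'
import numpy as np, cv2
from bench import sensors, optics, r
def ray(n,p,c=None):
    c=c or optics.get_calibration(n); P=np.array(c["pose"])
    u=cv2.undistortPoints(np.array([[p]],float),np.array(c["camera_matrix"]),None)[0,0]
    return P[:3,3],P[:3,:3]@np.array([*u,1])
def onz(n,p,z,c=None):
    o,d=ray(n,p,c); return o+d*(z-o[2])/d[2]
def tri(*rays):
    A=0;b=0
    for o,d in rays:
        d=d/np.linalg.norm(d);M=np.eye(3)-np.outer(d,d);A=A+M;b=b+M@o
    return np.linalg.solve(A,b)
E
python3 - <<'E'
from h import *
np.set_printoptions(precision=1,suppress=True)
T=lambda p:(200+p[0]/4-.375,75+p[1]/4-.375)
S=lambda p:(140+p[0]/4-.375,165+p[1]/4-.375)
sets={"plate F+,F-,B-,B+":([(30,316),(574,280),(551,15),(13,49)],[(597,274),(97,181),(14,410),(545,518)],102),
"drv":([(235,587),(452,591),(454,447),(237,443)],[(479,62),(297,16),(253,112),(441,168)],56)}
for k,(t,s,z) in sets.items():
  print(k)
  for a,b in zip(t,s): print(tri(ray("top",T(a)),ray("scene",S(b))),onz("top",T(a),z),onz("scene",S(b),z))
print(optics.get_calibration("wrist"))
E
```

```text
plate F+,F-,B-,B+
[634.1 125.5 100.8] [633.8 125.5 102. ] [634.9 125.4 102. ]
[ 650.5 -233.1   99.7] [ 650.  -232.4  102. ] [ 651.8 -232.3  102. ]
[ 830.4 -224.2   99.4] [ 829.5 -224.3  102. ] [ 831.4 -222.6  102. ]
[815.  134.1 101.7] [814.6 135.2 102. ] [815.5 132.9 102. ]
drv
[453.4  -5.9  55.2] [453.3  -5.8  56. ] [454.   -5.9  56. ]
[ 447.7 -153.    55.7] [ 447.7 -152.9   56. ] [ 447.9 -152.9   56. ]
[ 545.1 -156.2   62.9] [ 545.8 -157.6   56. ] [ 540.9 -158.    56. ]
[551.8  -9.2  54.5] [551.6  -9.2  56. ] [552.6  -8.8  56. ]
{'camera_matrix': array([[283.3,   0. , 253.1],
       [  0. , 283.3, 193.1],
       [  0. ,   0. ,   1. ]]), 'pose': array([[  0.3,   0.9,   0.2, 140.9],
       [  0.9,  -0.3,  -0.1, 585.4],
       [ -0. ,   0.3,  -1. , 373.7],
       [  0. ,   0. ,   0. ,   1. ]])}
```

The crops confirm the silver slotted box. The top crop shows it squarely, at corners (237,443) to (452,591), and the plate's front edge runs from (30,316) to (574,280).

Measured:
- **Driver:** centre about (500,-81), yaw -2.1°.
- **Breadboard:** edge middle about (642,-54), yaw +2.7°.
- **Correction needed:** about 21 mm to the left and +4.8°.

Next I plan the approach.

```bash
cat >> h.py <<'E'
from scipy.spatial.transform import Rotation as Ro
def Rlean(lean,yaw):
    s,c=np.sin(np.radians(lean)),np.cos(np.radians(lean))
    return Ro.from_euler('z',yaw,degrees=True)*Ro.from_matrix(np.array([[-c,0,s],[0,1,0],[-s,0,-c]]))
def cur():
    s=sensors.sense(); return s["tool_pos"],Ro.from_euler('xyz',s["tcp_rot"],degrees=True)
def plan(p1,R1,n,p0=None,R0=None):
    if p0 is None: p0,R0=cur()
    rv=(R0.inv()*R1).as_rotvec()/n; p=np.array(p0,float); R=R0
    for i in range(n):
        d=(np.array(p1)-p)/(n-i); l=R.inv().apply(d); print(np.round(l,1).tolist(),np.round(rv,4).tolist()); p=p+d; R=R*Ro.from_rotvec(rv)
E
python3 - <<'E'
from h import *
for n,p in {"small":(228,249),"blueL":(309,265),"tape":(372,189)}.items(): print(n,onz("top",p,40).round())
th=np.radians(-2.1);u=np.array([np.cos(th),np.sin(th)]);P=np.array([450.5,-79.5])-u*23
print(P)
plan([*P,150],Rlean(45,-2.1),16)
E
```

```text
small [379.  79.  40.]
blueL [ 332. -142.   40.]
tape [ 537. -323.   40.]
[427.51544694 -78.6571947 ]
[-26.8, -33.1, 5.1] [-0.0077, -0.0487, -0.0182]
[-25.9, -33.6, 6.1] [-0.0077, -0.0487, -0.0182]
[-25.0, -34.1, 7.1] [-0.0077, -0.0487, -0.0182]
[-24.0, -34.6, 8.0] [-0.0077, -0.0487, -0.0182]
[-23.0, -35.1, 8.9] [-0.0077, -0.0487, -0.0182]
[-21.9, -35.6, 9.7] [-0.0077, -0.0487, -0.0182]
[-20.7, -36.0, 10.5] [-0.0077, -0.0487, -0.0182]
[-19.5, -36.5, 11.2] [-0.0077, -0.0487, -0.0182]
[-18.3, -36.9, 11.8] [-0.0077, -0.0487, -0.0182]
[-17.0, -37.3, 12.4] [-0.0077, -0.0487, -0.0182]
[-15.7, -37.7, 12.9] [-0.0077, -0.0487, -0.0182]
[-14.4, -38.1, 13.4] [-0.0077, -0.0487, -0.0182]
[-13.0, -38.5, 13.7] [-0.0077, -0.0487, -0.0182]
[-11.7, -38.8, 14.0] [-0.0077, -0.0487, -0.0182]
[-10.3, -39.1, 14.3] [-0.0077, -0.0487, -0.0182]
[-8.9, -39.4, 14.4] [-0.0077, -0.0487, -0.0182]
```

Call:
{"op": "apply_moves", "data": {"targets": [[-27,-33,5,-0.008,-0.049,-0.018,0],[-26,-34,6,-0.008,-0.049,-0.018,0],[-25,-34,7,-0.008,-0.049,-0.018,0],[-24,-35,8,-0.008,-0.049,-0.018,0],[-23,-35,9,-0.008,-0.049,-0.018,0],[-22,-36,10,-0.008,-0.049,-0.018,0],[-21,-36,10,-0.008,-0.049,-0.018,0],[-20,-36,11,-0.008,-0.049,-0.018,0],[-18,-37,12,-0.008,-0.049,-0.018,0],[-17,-37,12,-0.008,-0.049,-0.018,0],[-16,-38,13,-0.008,-0.049,-0.018,0],[-14,-38,13,-0.008,-0.049,-0.018,0],[-13,-38,14,-0.008,-0.049,-0.018,0],[-12,-39,14,-0.008,-0.049,-0.018,0],[-10,-39,14,-0.008,-0.049,-0.018,0],[-9,-39,14,-0.008,-0.049,-0.018,0],[0,0,0,0,0,0,0],[0,0,0,0,0,0,0]]}}

```text
time: 2.35
tool_pos: [502.8, -30.1, 190.6]
tcp_rot: [-177.2, 40.2, 177.9]
ft_force: [0.2, -0.7, 0.2]
finger_gap: 85.7
grip_force: 0.0
```

```bash
python3 - <<'E'
from h import *
p,R=cur();print(p,R.as_matrix().round(3),sensors.sense()["ft_force"])
th=np.radians(-2.1);u=np.array([np.cos(th),np.sin(th)]);P=np.array([450.5,-79.5])-u*23
plan([*P,25],Rlean(45,-2.1),6)
cv2.imwrite("pics/w1.png",optics.snapshot("wrist")[:,:,::-1])
E
```

```text
[502.82938594 -30.05689923 190.63591489] [[-0.763  0.069  0.642]
 [ 0.029  0.997 -0.072]
 [-0.645 -0.037 -0.763]] [ 0.24091005 -0.66359315  0.21095637]
[27.2, -7.9, 13.6] [-0.0082, -0.014, 0.0002]
[27.3, -8.0, 13.1] [-0.0082, -0.014, 0.0002]
[27.5, -8.1, 12.7] [-0.0082, -0.014, 0.0002]
[27.7, -8.3, 12.2] [-0.0082, -0.014, 0.0002]
[27.9, -8.4, 11.8] [-0.0082, -0.014, 0.0002]
[28.0, -8.5, 11.3] [-0.0082, -0.014, 0.0002]
```

View pics/w1.png

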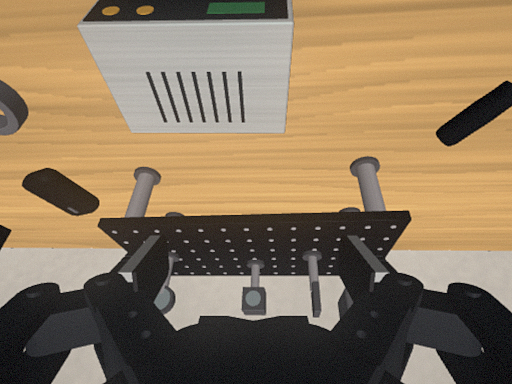

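The wrist view looks over the driver from above. The dark front panel faces the robot at the image top, with its front edge from (80,25) to (293,21) and its back edge from (133,132) to (285,132). The breadboard's front edge runs from (100,220) to (410,212). The move fell short of plan, so I correct from the measured pose.

```bash
python3 - <<'E'
from h import *
np.set_printoptions(precision=1,suppress=True)
for p in [(80,25),(293,21),(285,132),(133,132)]: print(onz("wrist",p,56)[:2])
for p in [(100,220),(410,212)]: print(onz("wrist",p,102)[:2])
th=np.radians(-2.1);u=np.array([np.cos(th),np.sin(th)]);P=np.array([450.5,-79.5])-u*25
plan([*P,150],Rlean(45,-2.1),8);print()
plan([*P,25],Rlean(45,-2.1),8,[*P,150],Rlean(45,-2.1))
E
```

```text
[ 446.6 -151.4]
[451.4  -5.4]
[549.9  -8.3]
[ 545.1 -155.8]
[ 637.3 -222. ]
[620.9 119.9]
[10.5, -6.6, -1.9] [-0.0059, -0.0105, 0.0004]
[10.5, -6.6, -2.0] [-0.0059, -0.0105, 0.0004]
[10.5, -6.6, -2.2] [-0.0059, -0.0105, 0.0004]
[10.4, -6.6, -2.3] [-0.0059, -0.0105, 0.0004]
[10.4, -6.6, -2.5] [-0.0059, -0.0105, 0.0004]
[10.4, -6.6, -2.6] [-0.0059, -0.0105, 0.0004]
[10.3, -6.6, -2.8] [-0.0059, -0.0105, 0.0004]
[10.3, -6.6, -2.9] [-0.0059, -0.0105, 0.0004]

[11.0, 0.0, 11.0] [0.0, 0.0, 0.0]
[11.0, 0.0, 11.0] [0.0, 0.0, 0.0]
[11.0, 0.0, 11.0] [0.0, 0.0, 0.0]
[11.0, 0.0, 11.0] [0.0, 0.0, 0.0]
[11.0, 0.0, 11.0] [0.0, 0.0, 0.0]
[11.0, 0.0, 11.0] [0.0, 0.0, 0.0]
[11.0, 0.0, 11.0] [0.0, 0.0, 0.0]
[11.0, 0.0, 11.0] [0.0, 0.0, 0.0]
```

Call:
{"op": "apply_moves", "data": {"targets": [[10.5,-6.6,-2,-0.006,-0.0105,0,0],[10.5,-6.6,-2,-0.006,-0.0105,0,0],[10.5,-6.6,-2,-0.006,-0.0105,0,0],[10.5,-6.6,-2,-0.006,-0.0105,0,0],[10.5,-6.6,-2.5,-0.006,-0.0105,0,0],[10.5,-6.6,-2.5,-0.006,-0.0105,0,0],[10.5,-6.6,-3,-0.006,-0.0105,0,0],[10.5,-6.6,-3,-0.006,-0.0105,0,0],[0,0,0,0,0,0,0],[0,0,0,0,0,0,0]]}}

```text
time: 3.65
tool_pos: [492.5, -90.1, 192.5]
tcp_rot: [179.6, 40.7, 178.1]
ft_force: [-0.4, -0.4, 0.2]
finger_gap: 85.7
grip_force: 0.0
```

```bash
python3 - <<'E'
from h import *
np.set_printoptions(precision=1,suppress=True)
p,R=cur();print(p,R.as_matrix())
th=np.radians(-2.1);u=np.array([np.cos(th),np.sin(th)]);P=np.array([450.5,-79.5])-u*25
plan([*P,25],Rlean(45,-2.1),8)
E
```

```text
[492.5 -90.1 192.5] [[-0.8  0.   0.7]
 [ 0.   1.  -0. ]
 [-0.7  0.  -0.8]]
[20.0, 1.1, 10.4] [0.0013, -0.0095, 0.0003]
[20.1, 1.1, 10.2] [0.0013, -0.0095, 0.0003]
[20.2, 1.1, 10.0] [0.0013, -0.0095, 0.0003]
[20.3, 1.1, 9.8] [0.0013, -0.0095, 0.0003]
[20.4, 1.1, 9.6] [0.0013, -0.0095, 0.0003]
[20.5, 1.1, 9.4] [0.0013, -0.0095, 0.0003]
[20.6, 1.1, 9.3] [0.0013, -0.0095, 0.0003]
[20.7, 1.1, 9.1] [0.0013, -0.0095, 0.0003]
```

```bash
python3 - <<'E'
from h import *
np.set_printoptions(precision=1,suppress=True)
print(sensors.sense()["joint_pos"])
E
```

```text
[ -29.4  -51.1  143.1   22.6   53.1 -125.7]
```

The arm is at its fold limit (q2 and q3), because a 45° lean is impossible this close to the base. I'll make first contact at 15° lean and lean further later on.

```bash
python3 - <<'E'
from h import *
th=np.radians(-2.1);u=np.array([np.cos(th),np.sin(th)]);P=np.array([450.5,-79.5])-u*28
plan([*P,150],Rlean(15,-2.1),10)
E
```

```text
[8.1, 0.9, -1.3] [0.0009, 0.0448, 0.0005]
[8.2, 0.9, -1.0] [0.0009, 0.0448, 0.0005]
[8.2, 0.9, -0.6] [0.0009, 0.0448, 0.0005]
[8.2, 0.9, -0.3] [0.0009, 0.0448, 0.0005]
[8.2, 0.9, 0.1] [0.0009, 0.0448, 0.0005]
[8.2, 0.9, 0.5] [0.0009, 0.0448, 0.0005]
[8.2, 0.9, 0.8] [0.0009, 0.0448, 0.0005]
[8.1, 0.9, 1.2] [0.0009, 0.0448, 0.0005]
[8.1, 0.9, 1.6] [0.0009, 0.0448, 0.0005]
[8.0, 0.9, 1.9] [0.0009, 0.0448, 0.0005]
```

Call:
{"op": "apply_moves", "data": {"targets": [[0,0,0,0,0.09,0,0],[0,0,0,0,0.09,0,0],[0,0,0,0,0.09,0,0],[0,0,0,0,0.09,0,0],[0,0,0,0,0.09,0,0],[8,1,3,0,0,0,0],[8,1,3,0,0,0,0],[8,1,3,0,0,0,0],[8,1,3,0,0,0,0],[8,1,3,0,0,0,0],[0,0,0,0,0,0,0]]}}

```text
time: 5.03
tool_pos: [457.0, -85.2, 167.6]
tcp_rot: [179.7, 14.9, 178.2]
ft_force: [0.3, -0.4, 0.4]
finger_gap: 85.6
grip_force: 0.0
```

```bash
python3 - <<'E'
from h import *
np.set_printoptions(precision=1,suppress=True)
p,R=cur();print(p,sensors.sense()["joint_pos"])
th=np.radians(-2.1);u=np.array([np.cos(th),np.sin(th)]);P=np.array([450.5,-79.5])-u*28
plan([*P,140],Rlean(15,-2.1),6);print()
plan([*P,20],Rlean(15,-2.1),6,[*P,140],Rlean(15,-2.1))
E
```

```text
[457.  -85.2 167.6] [ -21.   -28.1  124.5    5.5   69.6 -110.5]
[6.8, 0.9, 3.0] [0.0012, -0.0003, 0.0008]
[6.8, 0.9, 3.0] [0.0012, -0.0003, 0.0008]
[6.8, 0.9, 3.0] [0.0012, -0.0003, 0.0008]
[6.8, 0.9, 2.9] [0.0012, -0.0003, 0.0008]
[6.8, 0.9, 2.9] [0.0012, -0.0003, 0.0008]
[6.8, 0.9, 2.9] [0.0012, -0.0003, 0.0008]

[5.2, 0.0, 19.3] [0.0, 0.0, 0.0]
[5.2, 0.0, 19.3] [0.0, 0.0, 0.0]
[5.2, 0.0, 19.3] [0.0, 0.0, 0.0]
[5.2, 0.0, 19.3] [0.0, 0.0, 0.0]
[5.2, 0.0, 19.3] [0.0, 0.0, 0.0]
[5.2, 0.0, 19.3] [0.0, 0.0, 0.0]
```

Call:
{"op": "apply_moves", "data": {"targets": [[6.8,0.9,3,0,0,0.001,0],[6.8,0.9,3,0,0,0.001,0],[6.8,0.9,3,0,0,0.001,0],[6.8,0.9,3,0,0,0.001,0],[6.8,0.9,3,0,0,0.001,0],[6.8,0.9,3,0,0,0,0],[5.2,0,19.3,0,0,0,0],[5.2,0,19.3,0,0,0,0],[5.2,0,19.3,0,0,0,0],[5.2,0,19.3,0,0,0,0],[5.2,0,19.3,0,0,0,0],[5.2,0,18,0,0,0,0],[0,0,0,0,0,0,0]]}}

```text
time: 6.65
tool_pos: [420.8, -77.1, 19.8]
tcp_rot: [179.5, 14.7, 177.9]
ft_force: [0.2, -0.3, 0.6]
finger_gap: 85.1
grip_force: 0.0
```

```bash
python3 - <<'E'
from h import *
np.set_printoptions(precision=1,suppress=True)
print(sensors.sense()["joint_pos"])
# push path: contact mid c on box front; bay frame planning
p,R=cur();print(p)
pc,yw=p,-2.1
# TCP leads contact by -7.3 along heading; free run to contact then diagonal to lateral +21, yaw 2.7 over 120mm
def go(c,yaw): 
    t=np.radians(yaw);u=np.array([np.cos(t),np.sin(t)]);return [*(np.array(c)-u*7.3),20]
c0=np.array([450.5,-79.5]); plan(go(c0-np.array([4,0]),-2.1),Rlean(15,-2.1),5);print()
# target box centre in world after push: bay x=-143.5+100, y=0
bx=np.array([np.cos(np.radians(2.7)),np.sin(np.radians(2.7))]);by=np.array([-bx[1],bx[0]]);E=np.array([642.2,-53.7])
ctr=E+bx*-33; c1=ctr-bx*50;print("front goal",c1)
plan(go(c1,2.7),Rlean(15,2.7),20,go(c0,-2.1),Rlean(15,-2.1))
E
```

```text
[ -21.9  -23.2  137.6    6.8   52.1 -113.4]
[420.8 -77.1  19.8]
[-3.6, -0.3, 0.9] [0.0016, -0.001, -0.0]
[-3.6, -0.3, 0.9] [0.0016, -0.001, -0.0]
[-3.6, -0.3, 0.9] [0.0016, -0.001, -0.0]
[-3.6, -0.3, 0.9] [0.0016, -0.001, -0.0]
[-3.6, -0.3, 0.9] [0.0016, -0.001, -0.0]

front goal [559.3 -57.6]
[-5.2, 1.3, 1.4] [-0.0011, 0.0, -0.004]
[-5.2, 1.2, 1.4] [-0.0011, 0.0, -0.004]
[-5.2, 1.2, 1.4] [-0.0011, 0.0, -0.004]
[-5.2, 1.2, 1.4] [-0.0011, 0.0, -0.004]
[-5.2, 1.2, 1.4] [-0.0011, 0.0, -0.004]
[-5.2, 1.1, 1.4] [-0.0011, 0.0, -0.004]
[-5.2, 1.1, 1.4] [-0.0011, 0.0, -0.004]
[-5.2, 1.1, 1.4] [-0.0011, 0.0, -0.004]
[-5.3, 1.1, 1.4] [-0.0011, 0.0, -0.004]
[-5.3, 1.1, 1.4] [-0.0011, 0.0, -0.004]
[-5.3, 1.0, 1.4] [-0.0011, 0.0, -0.004]
[-5.3, 1.0, 1.4] [-0.0011, 0.0, -0.004]
[-5.3, 1.0, 1.4] [-0.0011, 0.0, -0.004]
[-5.3, 1.0, 1.4] [-0.0011, 0.0, -0.004]
[-5.3, 0.9, 1.4] [-0.0011, 0.0, -0.004]
[-5.3, 0.9, 1.4] [-0.0011, 0.0, -0.004]
[-5.3, 0.9, 1.4] [-0.0011, 0.0, -0.004]
[-5.3, 0.9, 1.4] [-0.0011, 0.0, -0.004]
[-5.3, 0.9, 1.4] [-0.0011, 0.0, -0.004]
[-5.3, 0.8, 1.4] [-0.0011, 0.0, -0.004]
```

Call:
{"op": "apply_moves", "data": {"targets": [[-3.6,-0.3,0.9,0.0015,-0.001,0,0],[-3.6,-0.3,0.9,0.0015,-0.001,0,0],[-3.6,-0.3,0.9,0.0015,-0.001,0,0],[-3.6,-0.3,0.9,0.0015,-0.001,0,0],[-3.6,-0.3,0.9,0.0015,-0.001,0,0],[-4,0,1.1,0,0,0,0],[-5.2,1.3,1.4,-0.001,0,-0.004,0],[-5.2,1.2,1.4,-0.001,0,-0.004,0],[-5.2,1.2,1.4,-0.001,0,-0.004,0],[-5.2,1.2,1.4,-0.001,0,-0.004,0],[-5.2,1.2,1.4,-0.001,0,-0.004,0],[-5.2,1.1,1.4,-0.001,0,-0.004,0],[-5.2,1.1,1.4,-0.001,0,-0.004,0],[-5.2,1.1,1.4,-0.001,0,-0.004,0],[-5.2,1.1,1.4,-0.001,0,-0.004,0],[-5.2,1.1,1.4,-0.001,0,-0.004,0]]}}

```text
time: 8.65
tool_pos: [498.3, -69.5, 21.3]
tcp_rot: [-179.9, 15.1, -179.7]
ft_force: [-8.1, -3.0, 5.5]
finger_gap: 85.7
grip_force: 3.9
```

```bash
cat >> h.py <<'E'
def box(img):
    "driver top face in the top camera: min-area rectangle of the silver blob, pose at z=56"
    hsv=cv2.cvtColor(img,cv2.COLOR_RGB2HSV)
    m=((hsv[...,1]<60)&(hsv[...,2]>90)).astype(np.uint8)*255
    m=cv2.morphologyEx(m,cv2.MORPH_CLOSE,np.ones((5,5)))
    best=None
    for c in cv2.findContours(m,cv2.RETR_EXTERNAL,cv2.CHAIN_APPROX_NONE)[0]:
        (u,v),_,_=cv2.minAreaRect(c)
        if 240<u<330 and 130<v<230 and cv2.contourArea(c)>600: best=c
    if best is None: return None
    q=np.array([onz("top",p[0],56)[:2] for p in best],np.float32)
    (x,y),(w,h),a=cv2.minAreaRect(q)
    a=(a+45)%90-45
    return np.round([x,y,a,w,h],1)
E
python3 - <<'E'
from h import *
np.set_printoptions(precision=1,suppress=True)
print(box(cv2.cvtColor(cv2.imread("pics/t1.png"),cv2.COLOR_BGR2RGB)))
im=optics.snapshot("top");cv2.imwrite("pics/t3.png",cv2.resize(im[75:225,200:350],(600,600))[:,:,::-1]);print(box(im))
print(sensors.sense()["ft_force"],sensors.sense()["joint_pos"])
E
```

```text
[499.4 -80.9  -2.3 149.  100.7]
[554.8 -68.3   0.5  99.8 148.9]
[-3.7  0.4 -0.6] [ -16.9   -8.8  126.2    5.8   48.3 -110.6]
```

The push is tracking with no slip. In the bay frame the box is now 10.5 mm to the right and -2.2°. I continue.

```bash
cat >> h.py <<'E'
TH=2.7;E0=np.array([642.2,-53.7]);RB=Ro.from_euler('z',TH,degrees=True)
def bay(b): 
    v=RB.inv().apply([b[0]-E0[0],b[1]-E0[1],0]);return v[0],v[1],b[2]-TH
def carry(b,xb,lean,n,yb=0,yawb=0):
    "tool rows that carry the box rigidly from pose b to bay pose"
    p,R=cur();g=np.array([*E0,0])+RB.apply([xb,yb,0]);D=Ro.from_euler('z',TH+yawb-b[2],degrees=True)
    p1=g+D.apply(p-np.array([b[0],b[1],0]));p1[2]=p[2]
    plan(p1,Rlean(lean,D.as_euler('xyz',degrees=True)[2]+R.as_euler('xyz',degrees=True)[2]-180),n)
E
python3 - <<'E'
from h import *
b=[554.8,-68.3,.5];print(bay(b));carry(b,-35,15,10)
E
```

```text
(np.float64(-87.99072925203704), np.float64(-10.466688382421982), -2.2)
[-5.1, 1.1, 1.4] [-0.0011, 0.0002, -0.0037]
[-5.1, 1.0, 1.4] [-0.0011, 0.0002, -0.0037]
[-5.1, 1.0, 1.4] [-0.0011, 0.0002, -0.0037]
[-5.1, 1.0, 1.4] [-0.0011, 0.0002, -0.0037]
[-5.1, 1.0, 1.4] [-0.0011, 0.0002, -0.0037]
[-5.1, 1.0, 1.4] [-0.0011, 0.0002, -0.0037]
[-5.1, 0.9, 1.4] [-0.0011, 0.0002, -0.0037]
[-5.1, 0.9, 1.4] [-0.0011, 0.0002, -0.0037]
[-5.1, 0.9, 1.4] [-0.0011, 0.0002, -0.0037]
[-5.1, 0.9, 1.4] [-0.0011, 0.0002, -0.0037]
```

Call:
{"op": "apply_moves", "data": {"targets": [[-5.1,1.1,1.4,-0.001,0,-0.0037,0],[-5.1,1,1.4,-0.001,0,-0.0037,0],[-5.1,1,1.4,-0.001,0,-0.0037,0],[-5.1,1,1.4,-0.001,0,-0.0037,0],[-5.1,1,1.4,-0.001,0,-0.0037,0],[-5.1,1,1.4,-0.001,0,-0.0037,0],[-5.1,0.9,1.4,-0.001,0,-0.0037,0],[-5.1,0.9,1.4,-0.001,0,-0.0037,0],[-5.1,0.9,1.4,-0.001,0,-0.0037,0],[-5.1,0.9,1.4,-0.001,0,-0.0037,0],[0,0,0,0,0,0,0]]}}

```text
time: 10.07
tool_pos: [551.5, -58.6, 21.2]
tcp_rot: [-179.9, 15.1, -177.5]
ft_force: [-1.1, -1.7, -1.0]
finger_gap: 85.2
grip_force: 0.9
```

```bash
python3 - <<'E'
from h import *
np.set_printoptions(precision=1,suppress=True)
im=optics.snapshot("top");b=box(im);print(b);sc=optics.snapshot("scene")
out=np.hstack([cv2.resize(im[75:225,225:325],(400,600)),cv2.resize(sc[165:305,165:258],(400,600))])
cv2.imwrite("pics/t4.png",out[:,:,::-1])
print(sensors.sense()["ft_force"],sensors.sense()["joint_pos"],cur()[0])
if b is not None: print(bay(b))
E
```

```text
[601.4 -55.4   2.5  99.  148.5]
[-1.8 -1.3 -0.7] [ -14.1   -0.4  118.3    5.7   47.6 -109.9] [551.5 -58.6  21.3]
(np.float64(-40.834787864654835), np.float64(0.22383040151807912), np.float64(-0.20000000000000018))
```

View pics/t4.png

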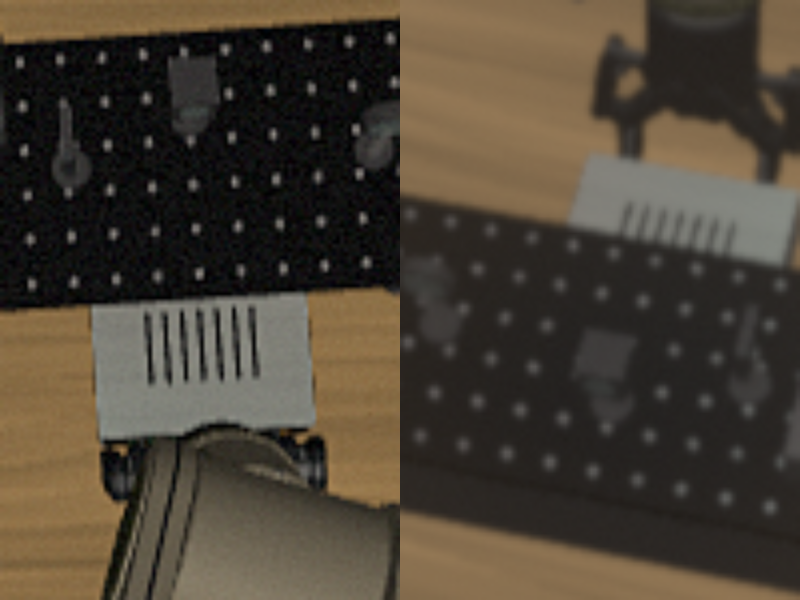

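The left half shows the box entering under the plate, centred, with its front corners at (100,438) and (315,425). The right half shows both fingers flat on the panel. Offset is 0.2 mm and yaw -0.2°. I push 35 mm further straight in, then back off to lean.

```bash
python3 - <<'E'
from h import *
g=np.array([*E0,0])+RB.apply([-35,0.2,0]);b=[g[0],g[1],2.5]
carry(b,0,15,7)
E
```

```text
[-4.8, -0.0, 1.3] [-0.0003, 0.0004, -0.0005]
[-4.8, -0.0, 1.3] [-0.0003, 0.0004, -0.0005]
[-4.8, -0.0, 1.3] [-0.0003, 0.0004, -0.0005]
[-4.8, -0.0, 1.3] [-0.0003, 0.0004, -0.0005]
[-4.8, -0.0, 1.3] [-0.0003, 0.0004, -0.0005]
[-4.8, -0.0, 1.3] [-0.0003, 0.0004, -0.0005]
[-4.8, -0.1, 1.3] [-0.0003, 0.0004, -0.0005]
```

Then back off 20 mm, raise by 12 mm, lean 30° more in place, and close to 0.5.

Call:
{"op": "apply_moves", "data": {"targets": [[-4.8,0,1.3,0,0,-0.0005,0],[-4.8,0,1.3,0,0,-0.0005,0],[-4.8,0,1.3,0,0,-0.0005,0],[-4.8,0,1.3,0,0,-0.0005,0],[-4.8,0,1.3,0,0,-0.0005,0],[-4.8,0,1.3,0,0,-0.0005,0],[-4.8,0,1.3,0,0,-0.0005,0],[0,0,0,0,0,0,0],[9.7,0,-2.6,0,0,0,0],[9.7,0,-2.6,0,0,0,0],[-1.5,0,-6,0,0,0,0.5],[-1.5,0,-6,0,0,0,0.5],[0,0,0,0,-0.075,0,0.5],[0,0,0,0,-0.075,0,0.5],[0,0,0,0,-0.075,0,0.5],[0,0,0,0,-0.075,0,0.5],[0,0,0,0,-0.075,0,0.5],[0,0,0,0,-0.075,0,0.5],[0,0,0,0,-0.075,0,0.5],[0,0,0,0,0,0,0.5]]}}

```text
time: 12.68
tool_pos: [565.1, -49.0, 45.9]
tcp_rot: [-179.2, 44.2, -177.5]
ft_force: [-0.2, -0.1, 0.1]
finger_gap: 42.7
grip_force: 0.0
```

```bash
python3 - <<'E'
from h import *
np.set_printoptions(precision=1,suppress=True)
im=optics.snapshot("wrist");cv2.imwrite("pics/w2.png",im[:,:,::-1])
s=sensors.sense();p,R=cur();print(p,s["ft_force"],s["joint_pos"],s["finger_gap"],s["tcp_rot"])
print(bay([*p[:2],0]),R.as_matrix()[:,2])
E
```

```text
[565.7 -49.4  46.3] [ 1.   0.4 -0.1] [ -19.4  -17.4  141.7   47.8   19.5 -152.2] 43.0051620978405 [-179.1   44.2 -177.4]
(np.float64(-76.18508457687248), np.float64(7.888078475954912), -2.7) [ 0.7  0.  -0.7]
```

View pics/w2.png

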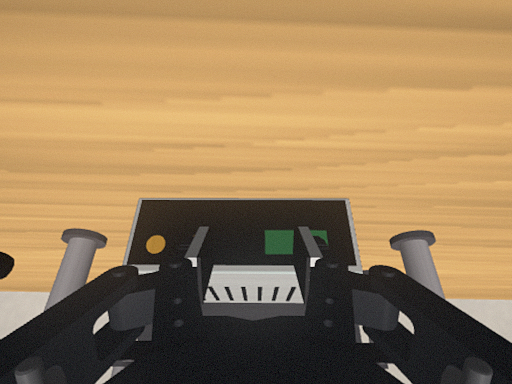

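The wrist view shows the driver between the posts, with its dark panel spanning (140,198) to (350,198) and the fingers just short of it. Joint 6 has hit its limit (-152°) at 45° lean, so I use 38° and a nearly shut gripper. That still clears the plate by my geometry.

```bash
python3 - <<'E'
from h import *
g=np.array([*E0,0])+RB.apply([-76,0,0]);g[2]=32
plan(g,Rlean(38,TH),6)
E
```

```text
[1.6, -1.3, 1.8] [-0.0027, 0.0181, -0.0003]
[1.6, -1.3, 1.8] [-0.0027, 0.0181, -0.0003]
[1.6, -1.3, 1.8] [-0.0027, 0.0181, -0.0003]
[1.5, -1.3, 1.8] [-0.0027, 0.0181, -0.0003]
[1.5, -1.3, 1.9] [-0.0027, 0.0181, -0.0003]
[1.5, -1.3, 1.9] [-0.0027, 0.0181, -0.0003]
```

Call:
{"op": "apply_moves", "data": {"targets": [[1.6,-1.3,1.8,-0.003,0.018,0,0.8],[1.6,-1.3,1.8,-0.003,0.018,0,0.8],[1.6,-1.3,1.8,-0.003,0.018,0,0.8],[1.5,-1.3,1.8,-0.003,0.018,0,0.8],[1.5,-1.3,1.8,-0.003,0.018,0,0.8],[1.5,-1.3,1.8,-0.003,0.018,0,0.8],[0,0,0,0,0,0,0.8],[0,0,0,0,0,0,0.8]]}}

```text
time: 13.72
tool_pos: [565.7, -57.2, 31.2]
tcp_rot: [179.7, 38.0, -177.6]
ft_force: [-0.2, 0.1, -0.2]
finger_gap: 16.9
grip_force: 0.0
```

```bash
cat > st.py <<'E'
from h import *
np.set_printoptions(precision=2,suppress=True)
s=sensors.sense();p,R=cur();m=R.as_matrix()
print("bay",np.round(bay([*p[:2],0])[:2],1),"z",round(p[2],1),"lean",np.degrees(np.arctan2(np.hypot(*m[:2,2]),-m[2,2])).round(1),"yaw y-axis",np.degrees(np.arctan2(-m[0,1],m[1,1])).round(2),"F",s["ft_force"],"q",s["joint_pos"].round(1),s["finger_gap"])
E
cat > st2.py <<'E'
from st import *
g=np.array([*E0,0])+RB.apply([-56,0,0]);g[2]=32
plan(g,Rlean(38,TH),5)
E
python3 st2.py
```

```text
bay [-76.6   0.1] z 31.2 lean 38.0 yaw y-axis 2.59 F [-0.21  0.13 -0.18] q [ -19.8  -12.6  136.5   35.2   24.4 -140.6] 16.92560419320012
[-3.3, -0.0, 2.4] [0.0004, 0.0, -0.0008]
[-3.3, -0.0, 2.4] [0.0004, 0.0, -0.0008]
[-3.3, -0.0, 2.4] [0.0004, 0.0, -0.0008]
[-3.3, -0.0, 2.4] [0.0004, 0.0, -0.0008]
[-3.3, -0.0, 2.4] [0.0004, 0.0, -0.0008]
```

Call:
{"op": "apply_moves", "data": {"targets": [[-3.15,0,2.45,0,0,-0.002,0.8],[-3.15,0,2.45,0,0,-0.002,0.8],[-3.15,0,2.45,0,0,0,0.8],[-3.15,0,2.45,0,0,0,0.8],[-3.15,0,2.45,0,0,0,0.8],[-3.15,0,2.45,0,0,0,0.8],[-3.15,0,2.45,0,0,0,0.8],[-3.15,0,2.45,0,0,0,0.8],[-3.15,0,2.45,0,0,0,0.8],[-3.15,0,2.45,0,0,0,0.8],[-3.15,0,2.45,0,0,0,0.8],[-3.15,0,2.45,0,0,0,0.8],[-3.15,0,2.45,0,0,0,0.8],[-3.15,0,2.45,0,0,0,0.8],[-3.15,0,2.45,0,0,0,0.8]]}}

```text
time: 15.6
tool_pos: [625.3, -54.3, 31.1]
tcp_rot: [179.9, 38.0, -177.3]
ft_force: [-9.8, -0.4, 5.4]
finger_gap: 17.5
grip_force: 4.4
```

```bash
python3 st.py; python3 - <<'E'
from h import *
im=optics.snapshot("wrist");cv2.imwrite("pics/w3.png",im[:,:,::-1])
E
```

```text
bay [-16.9   0.2] z 31.1 lean 38.0 yaw y-axis 2.78 F [-9.79 -0.36  5.45] q [ -16.5   -2.2  127.3   33.3   21.9 -136.7] 17.488135845549937
```

View pics/w3.png

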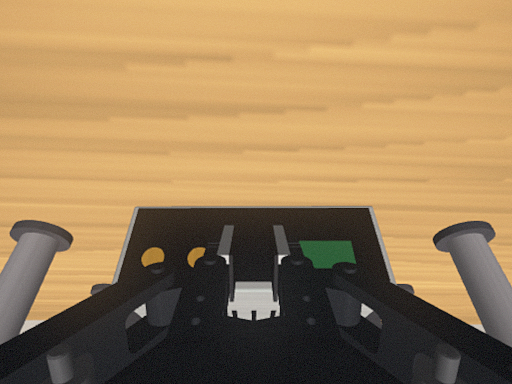

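The wrist view shows the panel's bottom edge running level from (136,208) to (372,208), centred on the fingers, with the post feet symmetric at (42,238) and (465,236). I check the bench-level corners numerically.

```bash
python3 - <<'E'
from h import *
im=optics.snapshot("wrist")
s=sensors.sense();print(s["ft_force"])
for q in [(136,208),(372,208)]:
    w=onz("wrist",q,0);print(w.round(1),np.round(bay([w[0],w[1],0])[:2],1))
E
```

```text
[-1.31720907 -0.9088019   0.43627802]
[ 643.6 -131.4    0. ] [ -2.2 -77.7]
[636.6  23.1   0. ] [-1.9 77. ]
```

Call:
{"op": "apply_moves", "data": {"targets": [[-0.8,0,0.6,0,0,0,0.8],[-0.8,0,0.6,0,0,0,0.8],[-0.8,0,0.6,0,0,0,0.8],[-0.8,0,0.6,0,0,0,0.8],[-0.8,0,0.6,0,0,0,0.8],[-0.8,0,0.6,0,0,0,0.8],[-0.8,0,0.6,0,0,0,0.8],[-0.8,0,0.6,0,0,0,0.8]]}}

```text
time: 16.7
tool_pos: [633.0, -53.8, 31.0]
tcp_rot: [179.8, 38.0, -177.3]
ft_force: [-7.4, -0.8, 4.9]
finger_gap: 16.6
grip_force: 4.0
```

Call:
{"op": "apply_moves", "data": {"targets": [[-0.8,0,0.6,0,0,0,0.8],[-0.8,0,0.6,0,0,0,0.8]]}}

```text
time: 16.95
tool_pos: [635.0, -53.8, 31.1]
tcp_rot: [179.8, 38.0, -177.3]
ft_force: [-7.0, -0.3, 4.5]
finger_gap: 16.6
grip_force: 3.9
```

Call:
{"op": "apply_moves", "data": {"targets": [[-0.8,0,0.6,0,0,0,0.8],[-0.8,0,0.6,0,0,0,0.8]]}}

```text
time: 17.2
tool_pos: [637.0, -53.7, 31.1]
tcp_rot: [179.8, 37.9, -177.3]
ft_force: [-7.5, 0.1, 4.3]
finger_gap: 16.9
grip_force: 3.9
```

Friction alone gives about 7.3 N in slow motion; first touch should add 2 N. I feel forward in 2 mm steps.

Call:
{"op": "apply_moves", "data": {"targets": [[-0.8,0,0.6,0,0,0,0.8],[-0.8,0,0.6,0,0,0,0.8]]}}

```text
time: 17.45
tool_pos: [639.0, -53.6, 31.1]
tcp_rot: [179.8, 37.9, -177.3]
ft_force: [-7.7, -0.6, 3.9]
finger_gap: 17.1
grip_force: 3.8
```

Call:
{"op": "apply_moves", "data": {"targets": [[-0.8,0,0.6,0,0,0,0.8],[-0.8,0,0.6,0,0,0,0.8]]}}

```text
time: 17.7
tool_pos: [640.9, -53.5, 31.1]
tcp_rot: [179.8, 37.9, -177.3]
ft_force: [-7.4, -0.4, 4.4]
finger_gap: 17.2
grip_force: 3.8
```

Call:
{"op": "apply_moves", "data": {"targets": [[-0.8,0,0.6,0,0,0,0.8],[-0.8,0,0.6,0,0,0,0.8]]}}

```text
time: 17.95
tool_pos: [642.9, -53.3, 31.1]
tcp_rot: [179.8, 37.9, -177.3]
ft_force: [-7.2, -0.8, 2.9]
finger_gap: 17.2
grip_force: 3.7
```

Call:
{"op": "apply_moves", "data": {"targets": [[-0.8,0,0.6,0,0,0,0.8],[-0.8,0,0.6,0,0,0,0.8]]}}

```text
time: 18.2
tool_pos: [644.9, -53.3, 31.1]
tcp_rot: [179.8, 37.9, -177.3]
ft_force: [-7.6, -1.0, 5.4]
finger_gap: 17.2
grip_force: 3.7
```

Call:
{"op": "apply_moves", "data": {"targets": [[-0.8,0,0.6,0,0,0,0.8],[-0.8,0,0.6,0,0,0,0.8]]}}

```text
time: 18.45
tool_pos: [646.8, -53.2, 31.1]
tcp_rot: [179.8, 37.9, -177.3]
ft_force: [-5.6, -0.4, 3.4]
finger_gap: 17.6
grip_force: 3.6
```

Call:
{"op": "apply_moves", "data": {"targets": [[-0.8,0,0.6,0,0,0,0.8],[-0.8,0,0.6,0,0,0,0.8]]}}

```text
time: 18.7
tool_pos: [648.8, -53.1, 31.1]
tcp_rot: [179.8, 37.9, -177.3]
ft_force: [-7.7, 0.3, 3.0]
finger_gap: 17.0
grip_force: 3.6
```

Call:
{"op": "apply_moves", "data": {"targets": [[-0.8,0,0.6,0,0,0,0.8],[-0.8,0,0.6,0,0,0,0.8]]}}

```text
time: 18.95
tool_pos: [650.8, -53.0, 31.1]
tcp_rot: [179.8, 37.9, -177.3]
ft_force: [-6.7, -1.0, 2.3]
finger_gap: 16.7
grip_force: 3.5
```

Call:
{"op": "apply_moves", "data": {"targets": [[-0.8,0,0.6,0,0,0,0.8],[-0.8,0,0.6,0,0,0,0.8]]}}

```text
time: 19.2
tool_pos: [652.8, -52.9, 31.1]
tcp_rot: [179.8, 37.9, -177.3]
ft_force: [-6.8, 0.2, 3.1]
finger_gap: 17.1
grip_force: 3.5
```

Call:
{"op": "apply_moves", "data": {"targets": [[-0.8,0,0.6,0,0,0,0.8],[-0.8,0,0.6,0,0,0,0.8]]}}

```text
time: 19.45
tool_pos: [654.8, -52.7, 31.2]
tcp_rot: [179.8, 37.9, -177.3]
ft_force: [-7.2, -0.4, 3.2]
finger_gap: 16.9
grip_force: 3.4
```

Call:
{"op": "apply_moves", "data": {"targets": [[-0.8,0,0.6,0,0,0,0.8],[-0.8,0,0.6,0,0,0,0.8]]}}

```text
time: 19.7
tool_pos: [656.7, -52.6, 31.1]
tcp_rot: [179.8, 37.9, -177.3]
ft_force: [-6.7, -0.4, 2.6]
finger_gap: 17.2
grip_force: 3.4
```

```bash
python3 st.py
```

```text
bay [14.5  0.4] z 31.1 lean 37.9 yaw y-axis 2.78 F [-6.72 -0.43  2.63] q [ -15.2    2.6  122.4   31.5   21.4 -134. ] 17.204077057107906
```

Call:
{"op": "apply_moves", "data": {"targets": [[-0.8,0,0.6,0,0,0,0.8],[-0.8,0,0.6,0,0,0,0.8]]}}

```text
time: 19.95
tool_pos: [658.7, -52.5, 31.1]
tcp_rot: [179.8, 37.9, -177.3]
ft_force: [-6.1, -0.1, 2.6]
finger_gap: 17.2
grip_force: 3.3
```

Call:
{"op": "apply_moves", "data": {"targets": [[-0.8,0,0.6,0,0,0,0.8],[0,0,0,0,0,0,0.8]]}}

```text
time: 20.2
tool_pos: [659.8, -52.5, 31.2]
tcp_rot: [179.8, 37.9, -177.3]
ft_force: [-4.7, -0.9, 1.7]
finger_gap: 17.1
grip_force: 2.4
```

Call:
{"op": "apply_moves", "data": {"targets": [[-0.8,0,0.6,0,0,0,0.8],[-0.8,0,0.6,0,0,0,0.8]]}}

```text
time: 20.45
tool_pos: [661.7, -52.4, 31.1]
tcp_rot: [179.8, 37.9, -177.3]
ft_force: [-5.7, 0.2, 1.4]
finger_gap: 17.2
grip_force: 3.1
```

Call:
{"op": "apply_moves", "data": {"targets": [[-0.8,0,0.6,0,0,0,0.8]]}}

```text
time: 20.58
tool_pos: [662.6, -52.3, 31.1]
tcp_rot: [179.8, 37.9, -177.3]
ft_force: [-6.4, -1.0, 2.4]
finger_gap: 17.0
grip_force: 3.1
```

```bash
python3 - <<'E'
from h import *
w=optics.snapshot("wrist");t=optics.snapshot("top");s=optics.snapshot("scene")
out=np.zeros((600,800,3),np.uint8)
out[:384,:512]=w
out[384:600,:400]=cv2.resize(t[90:190,215:335],(400,333))[100:316]
out[384:600,400:]=cv2.resize(s[190:298,150:300],(400,288))[:216]
cv2.imwrite("pics/m1.png",out[:,:,::-1])
print(sensors.sense()["ft_force"],cur()[0], optics.get_calibration("wrist")["pose"].round(2).tolist())
E
```

```text
[-5.13310542e+00  2.04398423e-03  1.04921197e+00] [662.74904642 -52.3032747   31.20949566] [[-0.05, 0.6, 0.8, 523.45], [1.0, 0.03, 0.04, -60.36], [0.0, 0.8, -0.6, 104.37], [0.0, 0.0, 0.0, 1.0]]
```

View pics/m1.png

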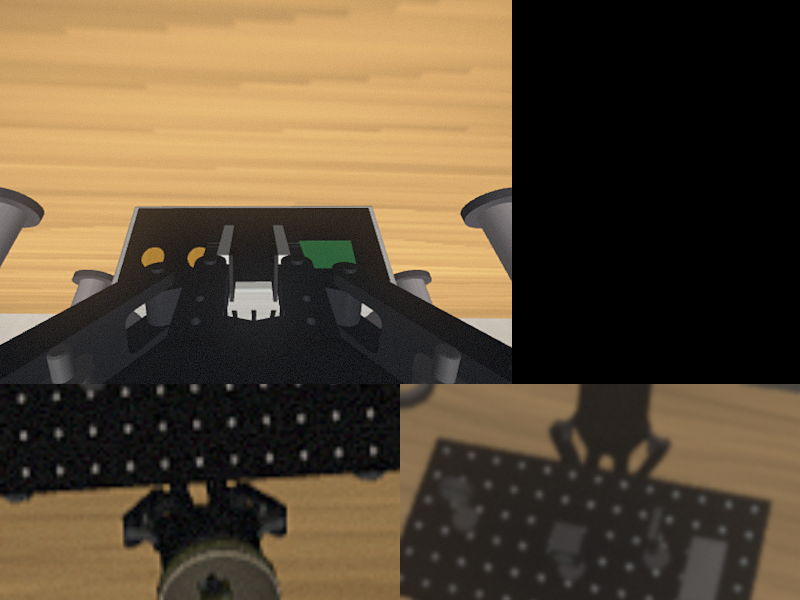

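The wrist part of the composite shows the panel still flush and level at row 208, with the post feet now alongside. The top and scene parts show the fingers passing under the plate edge with the gripper body outside it. Before the last millimetres I calibrate depth against the post feet.

```bash
python3 - <<'E'
from h import *
c=optics.get_calibration("wrist");d=np.array(bay([625.3,-54.3,0])[:2])-np.array(bay([662.75,-52.3,0])[:2])
sh=RB.apply([d[0],d[1],0])
c3=dict(c);P=np.array(c["pose"]).copy();P[:3,3]+=sh;c3["pose"]=P
for z in (0,4,8):
  print("w3 feet",z,[np.round(bay([*onz("wrist",q,z,c3)[:2],0])[:2],1) for q in [(42,238),(465,236)]])
print("w3 panel",[np.round(bay([*onz("wrist",q,0,c3)[:2],0])[:2],1) for q in [(136,208),(372,208)]])
print("now panel",[np.round(bay([*onz("wrist",q,0)[:2],0])[:2],1) for q in [(136,208),(372,208)]])
print("rear feet now",[np.round(bay([*onz("wrist",q,4)[:2],0])[:2],1) for q in [(93,277),(412,277)]])
E
python3 st.py
```

```text
w3 feet 0 [array([  38.3, -163.4]), array([ 36.1, 161.2])]
w3 feet 4 [array([  30.8, -157.2]), array([ 28.7, 154.9])]
w3 feet 8 [array([  23.4, -151. ]), array([ 21.3, 148.7])]
w3 panel [array([ -2.6, -77.7]), array([-2.2, 77.1])]
now panel [array([ 34.9, -77.5]), array([35.3, 77.3])]
rear feet now [array([ 146.9, -154.6]), array([148.3, 152.9])]
bay [20.6  0.4] z 31.2 lean 37.9 yaw y-axis 2.78 F [-5.13  0.    1.05] q [ -14.9    3.5  121.5   31.2   21.4 -133.4] 16.963577703601093
```

Call:
{"op": "apply_moves", "data": {"targets": [[-0.8,0,0.6,0,0,0,0.8]]}}

```text
time: 20.85
tool_pos: [663.5, -52.2, 31.1]
tcp_rot: [179.8, 37.9, -177.3]
ft_force: [-9.3, -0.2, 3.4]
finger_gap: 17.3
grip_force: 4.8
```

Call:
{"op": "apply_moves", "data": {"targets": [[-0.8,0,0.6,0,0,0,0.8]]}}

```text
time: 20.98
tool_pos: [664.5, -52.1, 31.1]
tcp_rot: [179.8, 37.9, -177.3]
ft_force: [-10.5, 0.4, 4.1]
finger_gap: 17.5
grip_force: 5.5
```

First touch at TCP x≈663: the force stepped up by about 3 N. One or two mm more gives mid-spring.

Call:
{"op": "apply_moves", "data": {"targets": [[-0.8,0,0.6,0,0,0,0.8]]}}

```text
time: 21.1
tool_pos: [665.3, -52.0, 31.1]
tcp_rot: [179.8, 37.9, -177.3]
ft_force: [-14.0, 0.6, 6.4]
finger_gap: 16.8
grip_force: 6.2
```

Call:
{"op": "apply_moves", "data": {"targets": [[-0.4,0,0.3,0,0,0,0.8],[0,0,0,0,0,0,0.8]]}}

```text
time: 21.35
tool_pos: [665.8, -51.9, 31.1]
tcp_rot: [179.8, 37.9, -177.3]
ft_force: [-11.6, 0.0, 4.5]
finger_gap: 16.9
grip_force: 5.8
```

About 3 mm of compression, mid-spring. I release slowly and withdraw straight back.

Call:
{"op": "apply_moves", "data": {"targets": [[0.4,0,-0.3,0,0,0,0.8],[0.4,0,-0.3,0,0,0,0.8],[0.4,0,-0.3,0,0,0,0.8],[0.8,0,-0.6,0,0,0,0.8],[1.6,0,-1.2,0,0,0,0.8],[3.2,0,-2.4,0,0,0,0.8],[4.8,0,-3.7,0,0,0,0.8],[4.8,0,-3.7,0,0,0,0.8],[4.8,0,-3.7,0,0,0,0.8],[4.8,0,-3.7,0,0,0,0.8],[4.8,0,-3.7,0,0,0,0.8],[4.8,0,-3.7,0,0,0,0.8],[4.8,0,-3.7,0,0,0,0.8],[4.8,0,-3.7,0,0,0,0.8],[0,0,0,0,0,0,0.8],[0,0,0,0,0,0,0.8]]}}

```text
time: 23.35
tool_pos: [610.3, -55.3, 32.0]
tcp_rot: [179.9, 38.0, -177.3]
ft_force: [0.0, 1.0, -0.5]
finger_gap: 16.8
grip_force: 0.0
```

```bash
python3 st.py; python3 - <<'E'
from h import *
w=optics.snapshot("wrist");cv2.imwrite("pics/w5.png",cv2.resize(w[150:340],(800,297),interpolation=cv2.INTER_CUBIC)[:,:,::-1])
E
```

```text
bay [-31.9  -0.1] z 32.0 lean 38.0 yaw y-axis 2.75 F [ 0.03  0.98 -0.5 ] q [ -17.3   -4.8  129.6   33.9   22.4 -137.8] 16.751854842284338
```

View pics/w5.png

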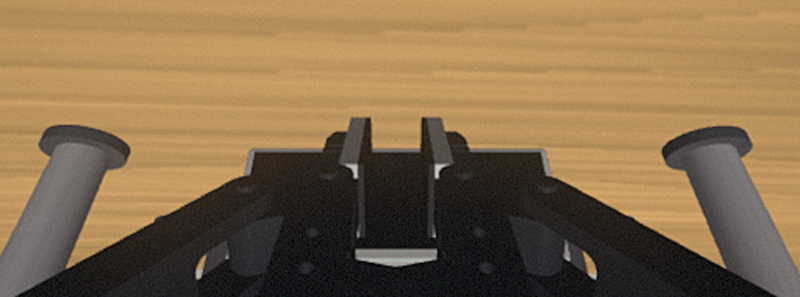

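The final wrist view shows the panel's bottom edge level from (248,151) to (548,149) between the post feet at (85,146) and (707,147), with the fingers clear of it. I check it numerically.

```bash
python3 - <<'E'
from h import *
k=512/800
f=lambda q:(q[0]*k,150+q[1]*190/297)
for n,qs,z in [("panel",[(248,151),(548,149)],3),("feet",[(85,146),(707,147)],4)]:
    print(n,[np.round(bay([*onz("wrist",f(q),z)[:2],0])[:2],1) for q in qs])
E
```

```text
panel [array([ 34.2, -76.4]), array([32.3, 76. ])]
feet [array([  26.5, -154.7]), array([ 28.3, 153.8])]
```

```bash
python3 - <<'E'
from h import *
g=cv2.cvtColor(optics.snapshot("wrist"),cv2.COLOR_RGB2GRAY).astype(float);g=cv2.GaussianBlur(g,(3,3),0)
pts=[]
for u in list(range(168,205,2))+list(range(302,344,2)):
    col=g[236:256,u];d=np.diff(col);i=d.argmin()   # bright rim -> dark panel
    a,b,c=-d[i-1],-d[i],-d[i+1] if i+1<len(d) else 0
    pts.append((u,236.5+i+.5*(a-c)/(a-2*b+c)))
pts=np.array(pts,np.float32)
w=np.array([bay([*onz("wrist",p,3)[:2],0])[:2] for p in pts])
k=np.polyfit(w[:,1],w[:,0],1);res=w[:,0]-np.polyval(k,w[:,1]);ok=abs(res)<2*np.median(abs(res))+.3
k=np.polyfit(w[ok,1],w[ok,0],1);print("box yaw in bay",-np.degrees(np.arctan(k[0])).round(2),ok.sum(),res[ok].std(),"x",k[1])
E
```

```text
box yaw in bay -0.09 40 0.06311930350670258 x 34.42127044808224
```

The box is square (-0.1°), centred within about 0.3 mm, and the arm is clear, so I hand in.

```bash
python3 -c "
from bench import r
print(r.hand_in())"
```

```text
the job is handed in; nothing more can be done
None
```

The job is handed in: the laser driver box is under the breadboard on the sprung contact strip, pressed in about 3 mm of its 6 mm travel, square to about 0.1° and centred to about 0.3 mm, with the gripper withdrawn and touching nothing (strip contact judged from push force; pass/fail verdict not shown).

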